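# Open the seed chest and stand the tin up for refilling

## Task

The budgie's tin is about to be refilled: swing the lid of the wooden seed chest right up and back until it rests open on its stop, and stand the toppled aluminium tin upright on the table, open end up. Leave the other things on the table where they are.

Things in the scene. Friction and masses are not known exactly. Their poses are not given: they have to be found in the camera images.
- chest: wooden seed chest standing fixed on the table: 150 mm deep (its x), 190 mm wide (its y), 80 mm high without the lid, walls 8 mm. Origin at the centre of its underside; its front with the lid's tab faces its own -x, roughly towards the robot
- lid (a joint): opening angle of the chest's lid: 0 closed, grows as the front edge rises, 1.85 rad (a little past upright, leaning back) fully open on its stop. The lid (about 0.2 kg) turns freely and drops shut, or back on to its stop, under its own weight
- lid_hinge (a point): middle of the lid's hinge line, on the chest's back rim at its own x = +75 mm, 80 mm above the table; the hinge line runs along the chest's y. The lid is a board 12 mm thick, 150 mm long from the hinge to its front edge and 194 mm wide
- lid_tab (a point): grip point of the lid's tab: a flat wooden tongue at the middle of the front edge, 28 mm wide (chest's y), 12 mm thick, sticking out 45 mm. The point is at mid-thickness, 25 mm beyond the lid's front edge, 175 mm from the hinge line, 86 mm above the table when closed; nothing is below it. Axes turn with the lid: x towards the hinge, y along the hinge line, z out of the upper face
- tin: empty square aluminium tin, 42 x 42 mm in section (its x and y), 75 mm tall, open at one end, wall 3 mm, about 60 g, lying flat on one side at the start with its mouth roughly to the robot's left (+y). Origin at the centre of its closed bottom's outer face; its z runs along its axis from bottom to mouth
- bowl: small clear glass bowl, 100 mm across, 45 mm high; origin at the centre of its underside. Not part of the job
- ring_toy: wooden ring toy lying flat, 66 mm outside, 42 mm inside, 14 mm high; origin at the centre of its underside. Not part of the job
- scoop: plastic feeding scoop, about 138 mm long along its x, 45 mm wide, 28 mm high; origin on the table under the rear of the handle's middle. Not part of the job
- mineral_block: mineral block in a white frame held upright in a spring clip on a grey foot, 88 mm wide, 88 mm high; origin at the centre of its underside. Not part of the job
- drops: small amber glass drops bottle, 36 mm across, 85 mm high; origin at the centre of its underside. Not part of the job
- jar: glass jar with an aluminium cap, 76 mm across, 110 mm high; origin at the centre of its underside. Not part of the job
Mind the look-alikes: they are no part of the job. Leave any blue or purple look-alike of the tin alone.

How it is judged:
By the outcome, as a careful person would: the job done as asked, in the order asked, and still so for the second after the job is handed in, with the robot touching nothing.
It also fails if it takes over 61 s, if anything falls off the work surface, if the arm or the gripper's body presses on something with over 40 N, if the wrist force passes 120 N, or if a joint passes its speed limit or range.

## Robot

A 7-joint arm with a two-finger parallel gripper is mounted at the origin on the work surface. World frame = base frame: x ahead of the robot, y to its left, z up, the work surface at z = 0. Lengths are in m, angles in rad, forces in N, time in s.
With the tool pointing down it reaches from about 0.425 to 0.975 m from the base axis. Payload 16.7 kg.
Tool frame: the origin (TCP) lies between the finger pads; the fingertips stand env.tip_reach ahead of it and the grasp point (between the pads) lies 6 mm ahead of it (env.tip_reach is the distance from the TCP to the fingertips, in m); z points along the fingers, y is the line along which they close (so a half turn about z gives the same grasp; the last joint's range is limited). The gripper opens to 85 mm and grips with 20 to 120 N. Pads are 22 mm wide; open, the fingers measure 114 mm over their backs; the gripper's body (76 mm by 85 mm) begins 54 mm behind the grasp point. The pads swing forward as they close: fully open they stand 13 mm farther back than shut.
Start: joints at [-1.47, 0.426, 0.074, 1.606, -0.034, 1.111, -0.067], TCP at [0.168, 0.654, 0.256] pointing down, gripper open.
Joint ranges: [-2.85, 2.85], [-0.5, 2.14], [-1.23, 1.37], [0.21, 2.46], [-1.02, 4.16], [0.16, 2.05], [-2.73, 2.73]. Speed limits (rad/s): [1.89, 1.89, 2.39, 2.39, 3.01, 3.01, 3.01].

## Interface

Orientations are given as a rotation vector (axis times angle).
In Python, from plant import env gives the robot as it stands. Calls block until the motion is done:
- env.goto(position, orientation): joint-space move of the TCP to a pose.
- env.move_linear(position, speed=0.15, ori=None): straight line of the TCP; ori=None keeps the orientation; speed is the mean speed in m/s.
- env.set_joints(angles): joint-space move.
- env.command_gripper(opening, squeeze=None): finger opening in m; squeeze is the grip in N (None keeps the last); returns when the fingers have stopped.
- env.sleep(seconds).
- env.solve_ik(position, orientation): joint angles nearest the present ones, or None.
- env.get_obs(): the state.
- env.camera(name): name is "scene" or "top"; returns (picture, depth): 480x640x3 uint8, blue, green, red; 480x640 float32, m along the optical axis (not along the pixel's ray), 0 where there is no reading.
- env.camera_model(name): a dict with "mtx" (3x3 intrinsics, pixels), "extrinsics" (4x4, takes a point from world to camera coordinates). Camera axes: x right, y down, z forward; pixel columns grow to the right and rows downward; lengths in m; the calibration is good to about 2 mm. A picture is of the moment at which its call begins. camera_model takes no time and is no camera call.
A pose or a line that the arm cannot do raises env.MotionError and nothing moves.
- env.hand_in(): hands the job in; it is judged then, once.
The state is a dict: "time_s": time; "qpos": joint angles; "qd": joint speeds; "tau": joint torques, N m; "position": TCP position; "tcp_rot": TCP orientation; "ft_force": force on the tool from outside, world axes, zero at the start; "wrist_torque": the same for the moment, N m; "opening": finger opening in m; "grasp_force": force on a finger pad.
Only numpy, scipy, OpenCV 4.12 (cv2) and the standard library are available. Lean on these libraries where they do the work, as an engineer would, in place of code of your own. Each camera call takes 0.05 s, during which the arm holds its last target. There are 200 camera calls.

## Working session

There is one attempt and no reset: what is moved stays moved. The work goes in short steps, each a Python script; the robot and the scene stay as the last script left them, time stands still between calls to the robot, and variables do not carry over. Pictures are saved under pics/ and viewed, at most 10 in all, crops included, and the job is handed in when it is done.

```bash
ls; mkdir -p pics; python3 - <<'E'
from plant import env
import cv2,numpy as np
for n in("scene","top"):
    p,d=env.camera(n); cv2.imwrite(f"pics/{n}0.png",p); np.save(f"pics/{n}0.npy",d)
    m=env.camera_model(n); print(n,np.round(m["mtx"],1).tolist(),np.round(m["extrinsics"],4).tolist())
o=env.get_obs();print(o["time_s"],o["tcp_rot"],o["position"],env.tip_reach)
E
```

```text
pics
scene [[464.4, 0.0, 320.1], [0.0, 464.4, 238.3], [0.0, 0.0, 1.0]] [[-0.1903, 0.9816, 0.0139, 0.0895], [0.6403, 0.1348, -0.7562, -0.3411], [-0.7442, -0.135, -0.6542, 1.4075], [0.0, 0.0, 0.0, 1.0]]
top [[491.9, 0.0, 314.4], [0.0, 491.9, 240.7], [0.0, 0.0, 1.0]] [[0.0036, -1.0, -0.0082, 0.0326], [-0.9939, -0.0027, -0.1105, 0.6148], [0.1104, 0.0086, -0.9938, 0.8851], [0.0, 0.0, 0.0, 1.0]]
0.1 [-3.93031455e-01 -3.11688092e+00  1.82741631e-03] [0.16749395 0.65353626 0.25567614] 0.025
```

View pics/scene0.png

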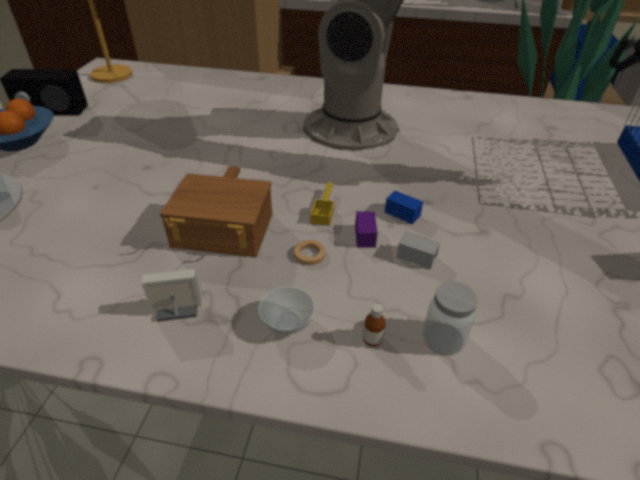

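View pics/top0.png

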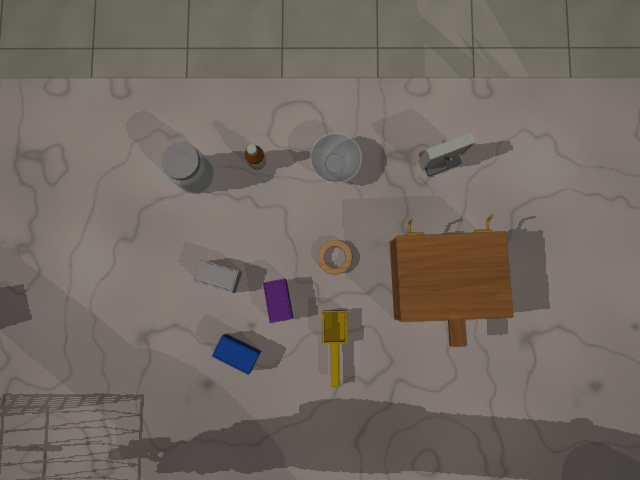

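Scene and top views: the chest's lid is at top (452,277) with its tab at (457,332), and the arm is clear of the view. Candidates for the tin are grey (218,276), purple (278,300) and blue (236,354). By the description it's the grey one; the jar cap at (182,160) is also aluminium-coloured but upright. Next I'll measure these and check with a close crop.

```bash
cat > h.py <<'E'
import numpy as np,cv2
from scipy.spatial.transform import Rotation as R
def ray(m,uv,z):
    K=np.array(m["mtx"]);E=np.array(m["extrinsics"])
    d=(np.linalg.inv(K)@np.c_[uv,np.ones(len(uv))].T).T@E[:3,:3]
    c=-E[:3,:3].T@E[:3,3]
    return c+d*((z-c[2])/d[:,2])[:,None]
def cloud(m,d):
    K=np.array(m["mtx"]);E=np.array(m["extrinsics"])
    v,u=np.mgrid[:480,:640]
    P=np.stack([(u-K[0,2])/K[0,0]*d,(v-K[1,2])/K[1,1]*d,d],-1)
    return (P-E[:3,3])@E[:3,:3]
E
python3 - <<'E'
from plant import env
from h import *
m=env.camera_model("top");p=cv2.imread("pics/top0.png");W=cloud(m,np.load("pics/top0.npy"))
def fit(name,mask):
    c=max(cv2.findContours(mask.astype(np.uint8),0,2)[0],key=cv2.contourArea)
    z=np.zeros(mask.shape,np.uint8);cv2.drawContours(z,[c],-1,1,-1)
    P=W[z>0]; zz=np.median(P[:,2])
    pts=ray(m,c[:,0,:].astype(float),zz)
    r=cv2.minAreaRect((pts[:,:2]*1000).astype(np.float32))
    print(name,"z",zz.round(4),"rect",r,"pts",np.round(cv2.boxPoints(r)).tolist()); return z
Z=W[...,2];v,u=np.mgrid[:480,:640]
hi=(Z>.085)&(Z<.1)
lid=hi&(u>380)&(u<530)&(v>225)&(v<350)
core=cv2.morphologyEx(lid.astype(np.uint8),cv2.MORPH_OPEN,np.ones((31,31)))
fit("lid",core); fit("tab",lid&(cv2.dilate(core,np.ones((5,5)))==0)&(v>315))
fit("tin",(Z>.036)&(Z<.05)&(u>190)&(u<250)&(v>250)&(v<300))
fit("purple",(Z>.02)&(u>255)&(u<300)&(v>270)&(v<330));fit("blue",(Z>.02)&(u>205)&(u<266)&(v>325)&(v<380))
fit("scoop",(Z>.01)&(u>315)&(u<355)&(v>305)&(v<390))
a=cv2.resize(p[245:305,180:260],None,fx=5,fy=5,interpolation=2)
s=cv2.imread("pics/scene0.png");b=cv2.resize(s[225:275,385:451],(400,300),interpolation=2)
cv2.imwrite("pics/crop.png",np.hstack([a,b]))
E
```

```text
lid z 0.091 rect ((507.0020446777344, -209.0389862060547), (58.75471496582031, 65.05441284179688), 88.61909484863281) pts [[474.0, -238.0], [539.0, -239.0], [540.0, -180.0], [475.0, -179.0]]
tab z 0.0908 rect ((449.4587707519531, -211.20179748535156), (42.64008712768555, 29.220613479614258), 2.403867721557617) pts [[428.0, -197.0], [429.0, -227.0], [471.0, -225.0], [470.0, -196.0]]
tin z 0.0407 rect ((549.1327514648438, 215.86236572265625), (75.5931167602539, 41.89120101928711), 73.36756134033203) pts [[518.0, 186.0], [558.0, 174.0], [580.0, 246.0], [540.0, 258.0]]
purple z 0.0407 rect ((504.3044128417969, 102.52047729492188), (74.91450500488281, 44.35845947265625), 10.601168632507324) pts [[463.0, 117.0], [472.0, 74.0], [545.0, 88.0], [537.0, 131.0]]
blue z 0.0404 rect ((407.99969482421875, 176.9408416748047), (75.5509033203125, 45.16212463378906), 64.42426300048828) pts [[371.0, 153.0], [412.0, 133.0], [445.0, 201.0], [404.0, 221.0]]
scoop z 0.0052 rect ((415.3897399902344, -2.981710433959961), (140.55836486816406, 45.52264404296875), 0.10803231596946716) pts [[345.0, 20.0], [345.0, -26.0], [486.0, -26.0], [486.0, 20.0]]
```

View pics/crop.png

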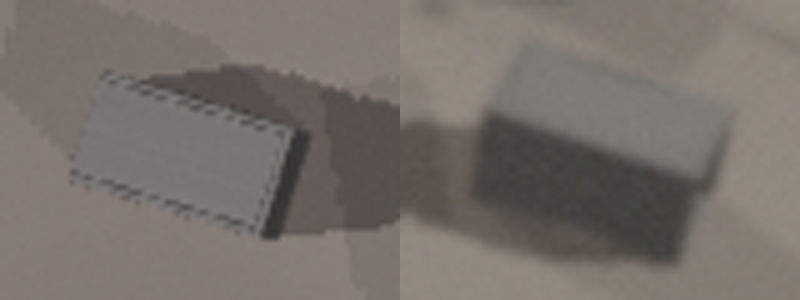

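Crop: the grey tin, solid in outline (top about (194–241, 259–291)). The shaded end face at (236,277) faces −y and is the closed bottom, so the mouth faces +y as described. The measured size of 75.6×41.9 mm at z≈0.041 matches, so the choice is confirmed. Next I'll refine the lid's yaw and check IK for both jobs.

```bash
cat >> h.py <<'E'
def ori(zt,yt):
    zt=np.array(zt,float);zt/=np.linalg.norm(zt);yt=np.array(yt,float);yt/=np.linalg.norm(yt)
    return R.from_matrix(np.c_[np.cross(yt,zt),yt,zt]).as_rotvec()
E
python3 - <<'E'
from plant import env
from h import *
m=env.camera_model("top");p=cv2.imread("pics/top0.png")
hsv=cv2.cvtColor(p,cv2.COLOR_BGR2HSV)
mk=((hsv[...,1]>110)&(hsv[...,0]<20)).astype(np.uint8);mk[:, :380]=0;mk[:225]=0
op=cv2.morphologyEx(mk,cv2.MORPH_OPEN,np.ones((41,41)))
c=max(cv2.findContours(op,0,2)[0],key=cv2.contourArea)
P=ray(m,c[:,0].astype(float),.092)
r=cv2.minAreaRect((P[:,:2]*1000).astype(np.float32));print("lid",r,cv2.boxPoints(r).round().tolist())
t=mk.copy();t[:322]=0
ct=max(cv2.findContours(t,0,2)[0],key=cv2.contourArea);P=ray(m,ct[:,0].astype(float),.092)
r=cv2.minAreaRect((P[:,:2]*1000).astype(np.float32));print("tab",r,cv2.boxPoints(r).round().tolist())
# edges: line fits of lid front edge and hinge-side edge
q=c[:,0];
for n,s in(("front",(q[:,1]>312)),("left",(q[:,0]<404)&(q[:,1]>245)&(q[:,1]<312)),("right",(q[:,0]>503)&(q[:,1]>240)&(q[:,1]<310))):
    Q=ray(m,q[s].astype(float),.092); vx,vy,x,y=cv2.fitLine(Q[:,:2].astype(np.float32),2,0,.01,.01).ravel();print(n,np.degrees(np.arctan2(vy,vx)).round(2),x.round(4),y.round(4))
yaw=0.035
for sg in(1,-1):
  for pit in(40,60,75,90,105):
    for pos in((.448,-.211,.086),(.671,-.205,.25)):
      a=np.radians(pit);z=[np.cos(a)*np.cos(yaw),np.cos(a)*np.sin(yaw),-np.sin(a)]
      s=env.solve_ik(np.array(pos)-.006*np.array(z),ori(z,[-sg*np.sin(yaw),sg*np.cos(yaw),0]));print(sg,pit,pos,None if s is None else np.round(s,2))
a=np.array([.287,.958,0]);a/=np.linalg.norm(a);up=np.array([0,0,1])
for sg in(1,-1):
  for al in(60,45,30,0,-30,-45):
    t=np.radians(al);z=-np.sin(t)*a-np.cos(t)*up
    s=env.solve_ik(np.array([.55,.22,.08]),ori(z,sg*np.cross(a,up)));print("tin",sg,al,None if s is None else np.round(s,2))
E
```

```text
lid ((547.9984741210938, -201.86993408203125), (148.72988891601562, 202.9152069091797), 0.22782856225967407) [[473.0, -101.0], [474.0, -304.0], [623.0, -303.0], [622.0, -100.0]]
tab ((448.7056884765625, -210.5293426513672), (40.596797943115234, 28.95130157470703), 1.8954614400863647) [[428.0, -197.0], [429.0, -226.0], [469.0, -224.0], [469.0, -195.0]]
front -89.15 0.4754 -0.2119
left 2.57 0.5117 -0.102
right 2.22 0.5786 -0.3017
1 40 (0.448, -0.211, 0.086) None
1 40 (0.671, -0.205, 0.25) None
1 60 (0.448, -0.211, 0.086) [ 1.43  0.5  -1.1   2.39  1.47  0.19  0.68]
1 60 (0.671, -0.205, 0.25) [ 0.52  0.29 -0.3   1.91 -0.14  0.45  1.98]
1 75 (0.448, -0.211, 0.086) [ 0.64  0.3  -0.3   2.28 -0.04  0.33  2.01]
1 75 (0.671, -0.205, 0.25) [-0.19  0.39  0.55  1.76 -0.4   0.83  2.15]
1 90 (0.448, -0.211, 0.086) [-0.39  0.52  0.88  2.18 -0.63  0.72  2.53]
1 90 (0.671, -0.205, 0.25) [-0.32  0.59  0.8   1.57 -0.45  1.18  2.17]
1 105 (0.448, -0.211, 0.086) [-0.38  0.65  0.86  2.02 -0.44  0.97  2.34]
1 105 (0.671, -0.205, 0.25) [-0.3   0.76  0.85  1.37 -0.42  1.49  2.16]
-1 40 (0.448, -0.211, 0.086) 
[... 563 characters left out ...]
0.205, 0.25) [-0.42  0.93  1.2   1.38 -0.67  1.59 -0.78]
tin 1 60 [-1.1   1.08  0.63  1.47  0.1   1.55 -0.85]
tin 1 45 [-1.09  0.94  0.62  1.58  0.02  1.35 -0.83]
tin 1 30 [-1.06  0.8   0.62  1.71 -0.08  1.14 -0.76]
tin 1 0 [-0.95  0.59  0.61  1.96 -0.49  0.75 -0.34]
tin 1 -30 [-0.05  0.49 -0.25  2.12 -0.91  0.41  0.27]
tin 1 -45 [ 0.54  0.71 -0.84  2.15 -0.98  0.26  0.56]
tin -1 60 [-0.71  0.96 -0.04  1.44  0.49  1.72  1.91]
tin -1 45 [-0.69  0.83 -0.01  1.55  0.41  1.47  1.96]
tin -1 30 [-0.65  0.7   0.01  1.68  0.32  1.22  2.02]
tin -1 0 [-0.47  0.5  -0.02  1.93  0.01  0.71  2.35]
tin -1 -30 [ 0.48  0.66 -0.93  2.09  0.23  0.33  2.39]
tin -1 -45 [ 0.77  0.93 -1.18  2.14  0.54  0.22  2.29]
```

```bash
cat >> h.py <<'E'
yaw=.033;ex=np.array([np.cos(yaw),np.sin(yaw),0]);ey=np.array([-np.sin(yaw),np.cos(yaw),0]);ez=np.array([0,0,1.])
hinge=np.array([.4485,-.2105,.080])+.175*ex
def lidpose(th,pit,back=0):
    g=hinge+.175*(-np.cos(th)*ex+np.sin(th)*ez)+.006*(np.sin(th)*ex+np.cos(th)*ez)
    a=np.radians(pit);z=np.cos(a)*ex-np.sin(a)*ez
    return g-(.006+back)*z,ori(z,-ey)
E
python3 - <<'E'
from plant import env
from h import *
def st(t):
    o=env.get_obs();print(t,round(o["time_s"],2),np.round(o["position"],4),"F",np.round(o["ft_force"],1),"op",round(o["opening"],4),round(o["grasp_force"],1))
p,o=lidpose(0,80,.12); env.goto(p,o);st("above")
env.command_gripper(.06,25)
p,o=lidpose(0,80); env.move_linear(p,.15,o);st("at")
env.command_gripper(0.0,25);st("grip")
p,o=lidpose(.15,81); env.move_linear(p,.08,o);st("lift")
im,d=env.camera("scene");cv2.imwrite("pics/lift.png",im[100:300,100:400])
E
```

```text
above 3.27 [ 0.427  -0.2108  0.2101] F [-0.1  0.4 -0.3] op 0.085 0.0
at 4.59 [ 0.4476 -0.2108  0.0925] F [0.4 0.2 0.5] op 0.06 0.0
grip 4.97 [ 0.4478 -0.2108  0.0926] F [-3.2 -1.8  8.3] op 0.0275 29.7
lift 5.45 [ 0.4507 -0.2107  0.1182] F [ 1.3 -5.5 -1.1] op 0.0276 28.6
```

View pics/lift.png

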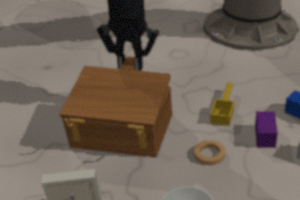

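The crop shows the gripper on the tab at about (128,62) with the lid's front edge raised. The forces are small, so I'll continue along the arc.

```bash
python3 - <<'E'
from plant import env
from h import *
def st(t):
    o=env.get_obs();F=o["ft_force"];print(t,round(o["time_s"],2),np.round(o["position"],4),"F",np.round(F,1),"op",round(o["opening"],4),round(o["grasp_force"],1));return np.linalg.norm(F)
for th in np.linspace(.3,1.8,11):
    p,o=lidpose(th,80+12*th/1.85); env.move_linear(p,.12,o)
    if st(round(th,2))>32: print("stop");break
im,d=env.camera("scene");cv2.imwrite("pics/open.png",im[50:300,100:420])
E
```

```text
0.3 5.87 [ 0.4572 -0.2104  0.1434] F [-0.9 -5.1 -0.4] op 0.0274 29.1
0.45 6.23 [ 0.4677 -0.2099  0.1673] F [-1.1 -3.9  0.6] op 0.0272 29.8
0.6 6.6 [ 0.4818 -0.2094  0.1895] F [-2.1 -2.8  2.5] op 0.0279 30.7
0.75 6.97 [ 0.4991 -0.2087  0.2095] F [-2.2 -2.2  4.3] op 0.0274 31.8
0.9 7.33 [ 0.5192 -0.2079  0.2266] F [-1.5  0.3  5. ] op 0.0277 33.4
1.05 7.7 [ 0.5415 -0.207   0.2405] F [-0.5  2.1  3.4] op 0.0275 34.3
1.2 8.07 [ 0.5654 -0.206   0.2508] F [ 0.8  5.  -0.1] op 0.0273 34.7
1.35 8.43 [ 0.5907 -0.205   0.2575] F [ 1.7  6.8 -1. ] op 0.0273 35.3
1.5 8.8 [ 0.6166 -0.204   0.2604] F [ 0.3 10.4 -1.2] op 0.0274 35.9
1.65 9.17 [ 0.6428 -0.2029  0.2594] F [ 0.2 13.  -2.7] op 0.0277 36.5
1.8 9.53 [ 0.6687 -0.2018  0.2545] F [-0.1 13.5 -0.8] op 0.0275 37.1
```

View pics/open.png

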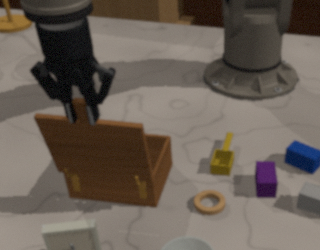

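The crop shows the lid past upright with the gripper holding the tab at (85,110). Next: release, withdraw upward, verify the lid, and approach the tin.

```bash
cat >> h.py <<'E'
a=np.array([.287,.958,0]);a/=np.linalg.norm(a);up=ez;yc=np.cross(a,up)
c=np.array([.549,.216,.021])
def zt(al): t=np.radians(al);return -np.sin(t)*a-np.cos(t)*up
A0,A1=50,-40
g0=c-.007*zt(A0)
def tinpose(g,al): return g-.006*zt(al),ori(zt(al),yc)
bf=np.array([.557,.240,.0015])
rel=np.array([(-.0375*a+.007*zt(A0))@a,(-.0375*a+.007*zt(A0))@up]) # (a,up) comps of b-g before turning
gf=bf-(-rel[1]*a+rel[0]*up)   # turn takes a->up, up->-a
E
python3 - <<'E'
from plant import env
from h import *
def st(t):
    o=env.get_obs();print(t,round(o["time_s"],2),np.round(o["position"],4),"F",np.round(o["ft_force"],1),"op",round(o["opening"],4),round(o["grasp_force"],1))
print("gf",gf)
for al in(50,20,-10,-40):
    for g in (g0+.09*up,gf+.05*up,gf): s=env.solve_ik(*tinpose(g,al));print(al,None if s is None else np.round(s,2))
env.command_gripper(.06,25);st("rel")
p=env.get_obs()["position"];env.move_linear(p+[0,0,.09],.2);st("up")
env.goto(*tinpose(g0+.22*up,A0));st("above tin")
im,d=env.camera("scene");cv2.imwrite("pics/lidopen.png",im)
W=cloud(env.camera_model("scene"),d)
hsv=cv2.cvtColor(im,cv2.COLOR_BGR2HSV)
mk=(hsv[...,1]>110)&(hsv[...,0]<20)&(W[...,2]>.1)&(W[...,2]<.3)&(W[...,0]>.5)&(W[...,0]<.75)&(abs(W[...,1]+.2)<.1)
P=W[mk];u,s,vt=np.linalg.svd(P-P.mean(0),full_matrices=False);print(len(P),"normal",vt[2],"zmax",P[:,2].max())
E
```

```text
gf [0.55570873 0.23568975 0.04436231]
50 [-1.13  0.96  0.69  1.53  0.03  1.47 -0.79]
50 [-1.13  1.    0.67  1.49  0.01  1.47 -0.81]
50 [-1.11  1.06  0.65  1.49 -0.02  1.42 -0.83]
20 [-1.1   0.69  0.71  1.77 -0.2   1.07 -0.63]
20 [-1.09  0.73  0.69  1.75 -0.22  1.06 -0.64]
20 [-1.07  0.8   0.66  1.77 -0.26  0.98 -0.63]
-10 [-0.9   0.48  0.61  2.01 -0.64  0.72 -0.16]
-10 [-0.88  0.52  0.57  2.   -0.66  0.69 -0.16]
-10 [-0.79  0.58  0.46  2.02 -0.71  0.6  -0.11]
-40 [ 0.36  0.52 -0.65  2.13 -0.93  0.39  0.38]
-40 [ 0.32  0.57 -0.64  2.13 -0.97  0.34  0.42]
-40 [ 0.38  0.7  -0.71  2.13 -0.99  0.23  0.52]
rel 10.0 [ 0.6689 -0.2037  0.2553] F [-0.2  0.8 -0.3] op 0.0602 0.0
up 10.6 [ 0.6688 -0.2038  0.3454] F [ 0.6  0.2 -0.5] op 0.0597 0.0
above tin 12.25 [0.5526 0.2236 0.25  ] F [ 0.7 -0.8  0.1] op 0.0603 0.0
5010 normal [-0.96461683 -0.04299885  0.26012585] zmax 0.2668378234082886
```

View pics/lidopen.png

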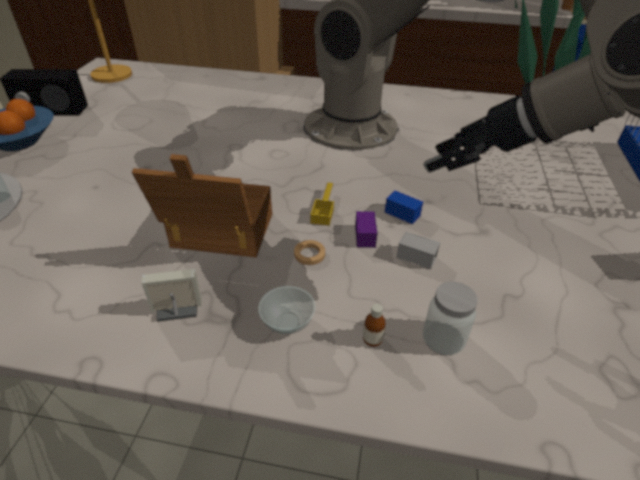

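The picture shows the lid resting back (normal 15° past upright, ≈1.83 rad, so on its stop) and the tab at (182,165). The tin is untouched at (418,250) and everything else is in place. Now I'll grasp the tin.

```bash
python3 - <<'E'
from plant import env
from h import *
def st(t):
    o=env.get_obs();print(t,round(o["time_s"],2),np.round(o["position"],4),"F",np.round(o["ft_force"],1),"op",round(o["opening"],4),round(o["grasp_force"],1))
env.command_gripper(.07,25)
env.move_linear(tinpose(g0-.10*zt(A0),A0)[0],.2)
env.move_linear(tinpose(g0,A0)[0],.12);st("at")
env.command_gripper(0,30);st("grip")
env.move_linear(tinpose(g0+.03*up,A0)[0],.1);st("lift")
env.move_linear(tinpose(g0+.12*up,A0)[0],.15)
for al in (20,-10,-25,A1): env.goto(*tinpose(gf+.1*up,al));st(al)
im,d=env.camera("scene");cv2.imwrite("pics/turn.png",im[100:350,300:620])
E
```

```text
at 14.57 [0.5522 0.2262 0.0298] F [0.5 0.9 0.7] op 0.0701 0.0
grip 14.93 [0.552  0.2261 0.0297] F [-0.1  3.7  6.1] op 0.0418 27.1
lift 15.38 [0.552  0.2257 0.06  ] F [ 0.  -0.4 -0.4] op 0.0418 27.1
20 16.65 [0.5556 0.2377 0.1496] F [ 0.3  1.1 -2.4] op 0.0417 27.2
-10 17.14 [0.5547 0.2348 0.1487] F [ 0.1  1.9 -0.4] op 0.0415 27.3
-25 17.65 [0.5548 0.2345 0.1485] F [ 0.5 -0.2  0.3] op 0.0418 27.3
-40 18.95 [0.5545 0.2326 0.1488] F [-0.6  0.6 -1.7] op 0.0416 27.3
```

View pics/turn.png

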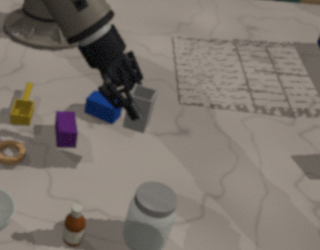

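The crop shows the tin upright in the air at (143,108), mouth up. I'll lower it to contact.

```bash
python3 - <<'E'
from plant import env
from h import *
def st(t):
    o=env.get_obs();print(t,round(o["time_s"],2),np.round(o["position"],4),"F",np.round(o["ft_force"],1),"op",round(o["opening"],4),round(o["grasp_force"],1));return o
f0=st("start")["ft_force"]
env.move_linear(tinpose(gf+.004*up,A1)[0],.1)
p=tinpose(gf,A1)[0]
f0=st("low")["ft_force"]
for k in range(9):
    env.move_linear(p+(.003-.001*k)*up,.02);env.sleep(.1)
    f=st(k)["ft_force"]-f0
    if f[2]>3: break
env.command_gripper(.065,25);env.sleep(.2);st("rel")
env.move_linear(env.get_obs()["position"]-.11*zt(A1),.12);st("back")
q=env.get_obs()["position"]+np.array([0,0,.12]);env.move_linear(q,.2);st("up")
env.goto(np.array([.3,.45,.35]),ori([0,0,-1],yc))
im,d=env.camera("scene");cv2.imwrite("pics/end1.png",im)
im2,d2=env.camera("top");cv2.imwrite("pics/end2.png",im2)
W=cloud(env.camera_model("top"),d2);mk=(abs(W[...,0]-.557)<.05)&(abs(W[...,1]-.24)<.05)&(W[...,2]>.06)
P=W[mk];print(len(P),np.median(P,0),P.min(0),P.max(0))
E
```

```text
start 19.0 [0.5545 0.2327 0.1488] F [ 0.2  0.3 -1. ] op 0.0419 27.3
low 20.11 [0.5548 0.2321 0.0534] F [-0.1 -0.1  0.1] op 0.0416 27.3
0 20.46 [0.5547 0.232  0.0522] F [ 0.   0.3 -0.6] op 0.0418 27.3
1 20.81 [0.5546 0.232  0.0509] F [-0.1  0.2 -1.4] op 0.0415 27.3
2 21.16 [0.5546 0.232  0.0499] F [-0.4  0.5 -0.4] op 0.0414 27.3
3 21.51 [0.5546 0.232  0.0489] F [-0.3  0.3 -1.2] op 0.0415 27.3
4 21.86 [0.5546 0.232  0.048 ] F [-0.3  0.2 -0.3] op 0.0413 27.3
5 22.21 [0.5545 0.2321 0.0473] F [-3.7 -3.9  9.2] op 0.0414 28.4
rel 22.76 [0.5546 0.232  0.0469] F [ 0.2 -0.4  0.4] op 0.065 0.0
back 23.82 [0.5341 0.1646 0.1309] F [ 0.4 -0.  -0.2] op 0.0649 0.0
up 24.57 [0.5336 0.1647 0.2497] F [-0.2 -0.6 -1.4] op 0.0649 0.0
220 [0.55767634 0.2382874  0.07260712] [0.53418291 0.21281331 0.06070176] [0.58397399 0.26253747 0.07789774]
```

```bash
python3 -c "
import cv2,numpy as np
a=cv2.imread('pics/end1.png');b=cv2.imread('pics/end2.png')
cv2.imwrite('pics/end.png',np.vstack([cv2.resize(a[100:380,60:540],(480,280)),b[120:400,100:580]]))"
```

```text
(no output)
```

View pics/end.png

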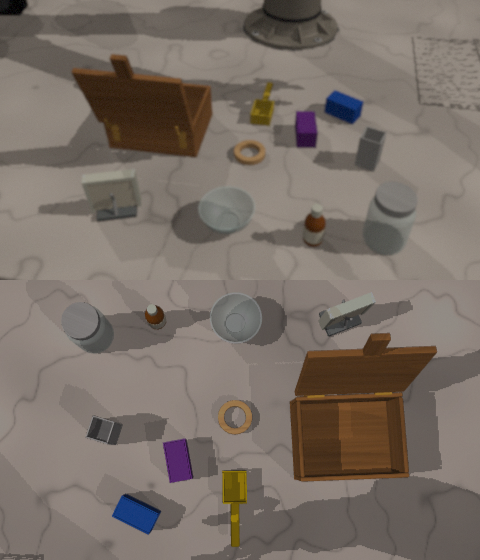

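The combined picture shows the tin standing mouth up at (371,150) and (103,430), with its rim at z≈0.075. The lid rests open, and the other things are where they were.

```bash
python3 -c "
from plant import env
print(env.hand_in())"
```

```text
the job is handed in; nothing more can be done
None
```

The chest's lid rests open on its stop, the aluminium tin stands upright with its open end up, nothing else was moved, and the job is handed in.

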